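# Set the roller mixer's dial and start it

## Robot

A 6-joint arm with a two-finger parallel gripper is mounted at the origin on the work surface. World frame = base frame: x ahead of the robot, y to its left, z up, the work surface at z = 0. Lengths are in mm, angles in rad, forces in N, time in s.
With the tool pointing down it reaches from about 275 to 1000 mm from the base axis. Payload 8.4 kg.
Tool frame: the origin (TCP) lies midway between the tips of the shut fingers; the grasp point (between the pads) lies 19 mm behind it; z points along the fingers, y is the line along which they close (so a half turn about z gives the same grasp; the last joint's range is limited). The gripper opens to 85 mm and grips with 20 to 120 N. Pads are 22 mm wide; open, the fingers measure 114 mm over their backs; the gripper's body (76 mm by 85 mm) begins 54 mm behind the grasp point. The pads swing forward as they close: fully open they stand 13 mm farther back than shut.
Start: joints at [-1.216, 0.353, 1.633, -0, 1.155, -0.002], TCP at [218.297, -585.64, 231.281] pointing down, gripper open.
Joint ranges: [-2.63, 2.63], [-0.92, 2.1], [0.06, 2.66], [-1.3, 4.44], [0, 2.69], [-3.02, 3.02]. Speed limits (rad/s): [2.22, 2.22, 2.79, 3.14, 3.14, 3.14].

## Interface

Orientations are given as [roll, pitch, yaw] about the fixed x, y, z axes, in that order (R = Rz(yaw) Ry(pitch) Rx(roll)).
In Python, from rig import telemetry, optics, r gives the robot as it stands.
- The arm moves only by the tool play_rows, never from a script. Its arguments are lists of equal length, an entry for each row: "dp": the shift along the tool's x, y, z in units of 40 mm (1.0 is 40 mm), a list of three; "rot": the turn, a rotation vector about the tool's x, y, z in units of 6 degrees (1.0 is 6 degrees), a list of three. In form: {"dp": [[tx, ty, tz], ...], "rot": [[ax, ay, az], ...]}. A call has 1 to 5 rows; each row is the pose to reach, as a shift and turn from the pose commanded when the call began, along the tool's axes at that moment; what a row does not reach only later rows make up. A row lasts 1/12 s, in which the tool goes at most 41.7 mm and 7.16 degrees, less where a joint would pass 70% of its speed; a pose out of reach is approached as far as the arm can. A call with a gripper value outside its range is refused whole. "fingers" is the opening, from 0 (shut) to 1 (fully open), set as the call begins (left out, the last holds). The fingers move at their own pace and stop on an object; "grip_force" is the grip in N (left out, the last holds). Time passes only in rows, so rows that repeat a pose let the fingers close. It gives the time, the measured TCP pose, the force, the opening and the grip force at its end, in the units of the state.
- telemetry.sense(): the state, without advancing time (a new reading comes with each control period).
- optics.grab_frame(name): name is "scene" or "top" or "wrist"; returns a dict with "color" (384x512x3 uint8, red, green, blue), "mtx" (3x3 intrinsics, pixels), "R" (3x3) and "t" (3): a world point X has camera coordinates R X + t; the wrist camera has in their place "mount" (4x4, takes a point from camera to tool coordinates, whose origin is the TCP and whose axes are the flange's). Camera axes: x right, y down, z forward; pixel columns grow to the right and rows downward; lengths in mm; the calibration is good to about 2 mm. A picture is of the moment at which its call begins: read the wrist's pose just before it. There is no depth.
- r.sign_off(): hands the job in; it is judged then, once.
The state is a dict: "clock": time; "qpos": joint angles; "qvel": joint speeds; "joint_efforts": joint torques, N m; "eef_pos": TCP position; "tcp_rot": TCP orientation; "contact_force": force on the tool from outside, world axes, zero at the start; "wrist_torque": the same for the moment, N m; "opening": opening from 0.0 (shut) to 1.0 (fully open); "grasp_force": force on a finger pad.
Only numpy, scipy, OpenCV 4.12 (cv2) and the standard library are available. Lean on these libraries where they do the work, as an engineer would, in place of code of your own. Each camera call takes 0.05 s, during which the arm holds its last target. There are 200 camera calls.

## Task

Set the blood-tube roller mixer: with a fingertip, push the dial round by its raised rib, either way, until the white index mark on the rib lines up with the one long, broad line on the white scale ring. Then press the grey start button all the way down and let it come up again. Do not grip the rib, do not press start before the dial is set, and leave the tubes and everything else where they stand.

Things in the scene. Friction and masses are not known exactly. Their poses are not given: they have to be found in the camera images.
- dial_axis (a point): Centre of the face of the black dial (80 mm disc), on its upright turning axis, 74 mm above the table. It sits on the mixer's flat white deck, 60 mm high, 75 mm either side of the axis in x, from 80 mm left (+y) to 190 mm right (-y). Site axes are the mixer's: x to the rollers behind the deck, y along the deck, away from the button. Nothing stands on the dial but its rib.
- index_mark (a point): Outer end of the white index mark, 41 mm from the axis, level with the rib's top (94 mm above the table); x points outward along the rib. The rib is an upright black wall on the dial, 12 mm thick, 20 mm tall, radial from 9 to 39 mm from the axis, with a white line along its top and down its outer end. A sideways push on its flank turns the dial.
- target_line (a point): Inner end of the long, broad black line (18 x 6 mm) on the fixed white scale ring (120 mm across, top 66 mm above the table), 41 mm from the dial's axis; x points outward along the line. The ring's other 23 lines, every 15 degrees, are short and thin (7 x 1.6 mm). Lined up means that index_mark is right above this point.
- dial (a joint): Angle of the dial relative to the mixer (rad), growing counter-clockwise seen from above; 0 where the rib points along the mixer's x. No end stops within three turns, no spring: light friction (0.10 N m, about 3 N at 33 mm from the axis) keeps it where it is left. The rib's two flanks are called dial_c1 (left, seen from the axis looking outward) and dial_c2 (right).
- start_top (a point): Centre of the top of the grey, round start button, 28 mm in diameter, which points up from a black housing on the same deck, 140 mm to the right (-y of the mixer) of the dial's axis.
- start (a joint): How far the start button is pressed: 0 up, 0.006 m fully down. A spring pushes it back; fully down takes 5 N.
- pot: Bystander: small white-capped specimen jar, 34 mm in diameter, 42 mm tall, standing loose on the deck between dial and button, towards the rollers. Origin at the centre of its underside.
- tube_a: Bystander: blood tube, 16 mm thick, 118 mm long, lying loose on the rollers behind the deck, along the mixer's y. Origin on its axis.
- tube_b: Bystander: the same, one place farther back on the rollers.
- rack: Bystander: light blue tube rack 270 x 75 mm with upright capped tubes, 122 mm tall, on the table to the right of the mixer. Origin at the centre of its underside.
- beaker: Bystander: clear plastic cup, 72 mm in diameter, 85 mm tall, left of the mixer. Origin at the centre of its underside.
- pen: Bystander: blue marker pen, 12 mm thick, 130 mm long, lying left of the mixer. Origin under its middle.

How it is judged:
By the outcome, as a careful person would: the job done as asked, in the order asked, and still so for the second after the job is handed in, with the robot touching nothing.
It also fails if it takes over 64 s, if anything falls off the work surface, if the arm or the gripper's body presses on something with over 40 N, if the wrist force passes 120 N, or if a joint passes its speed limit or range.

## Working session

There is one attempt and no reset: what is moved stays moved. The work goes in short steps, Python scripts to look and compute and a tool call to move; the robot and the scene stay as the last step left them, time stands still between calls to the robot, and variables do not carry over. Pictures are saved under pics/ and viewed, at most 11 in all, crops included, and the job is handed in when it is done.

Besides the shell and the picture viewer there is one more tool, called after ">>>" as name(argument=value, ...) on one line, values as JSON. play_rows: Moves the arm, as the interface text tells. Its arguments: {"type":"object","properties":{"dp":{"type":"array"},"rot":{"type":"array"},"fingers":{"type":"number"},"grip_force":{"type":"number"}},"required":["dp","rot"]}

```bash
mkdir -p pics; ls
python3 - <<'E'
from rig import telemetry, optics, r
import cv2,numpy as np
print(telemetry.sense())
for n in ("scene","top"):
    f=optics.grab_frame(n); cv2.imwrite(f"pics/{n}0.png",f["color"][:,:,::-1]); np.savez(f"{n}.npz",**f); print(n,f["mtx"],f["R"],f["t"])
a=cv2.imread("pics/scene0.png");b=cv2.imread("pics/top0.png")
cv2.imwrite("pics/both.png",cv2.resize(b,(800,600),interpolation=cv2.INTER_CUBIC))
E
```

```text
pics
{'clock': 0.0, 'qpos': array([-1.21640966e+00,  3.53658685e-01,  1.63411150e+00, -7.62985660e-06,
        1.15520217e+00, -2.41824944e-03]), 'qvel': array([-5.80084987e-04,  8.34024269e-04, -7.33501807e-05, -2.16070467e-05,
       -1.12849047e-03, -1.26028685e-03]), 'joint_efforts': array([ 3.00652493e-03, -6.05248833e+01, -3.42064977e+01,  9.76349838e-05,
        9.47398221e-03, -9.20619868e-06]), 'eef_pos': array([ 218.12737517, -585.20554135,  230.56478415]), 'tcp_rot': array([-3.14021293e+00,  3.63962661e-06,  3.56808003e-01]), 'contact_force': array([ 0.87549597, -0.51781861, -0.44775309]), 'wrist_torque': array([0.04351085, 0.03051513, 0.03377399]), 'grasp_force': 0.0, 'opening': 0.9982980682621171}
scene [[398.05496137   0.         257.15418595]
 [  0.         398.05496137 185.28426744]
 [  0.           0.           1.        ]] [[ 0.88309852  0.46918346 -0.0019715 ]
 [ 0.35327937 -0.66769691 -0.65526676]
 [-0.30875668  0.57796861 -0.75539499]] [-539.47833839 -143.37444825 1229.1643106 ]
top [[366.83404629   0.         258.39683945]
 [  0.         366.83404629 193.22791944]
 [  0.           0.           1.        ]] [[ 0.0179678  -0.99976343  0.01225711]
 [-0.98017969 -0.02003223 -0.19709514]
 [ 0.19729405 -0.00847281 -0.98030774]] [ 29.47608443 620.13964678 918.97419084]
```

View pics/both.png

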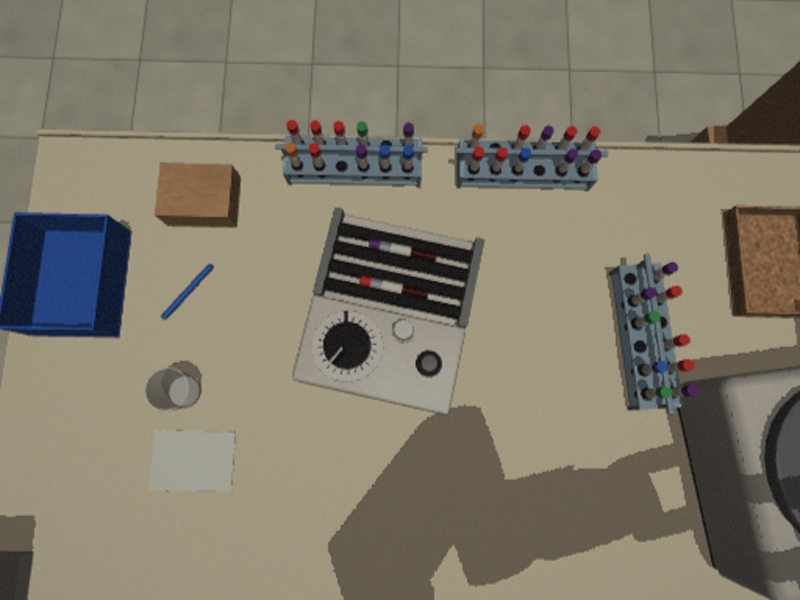

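View pics/scene0.png

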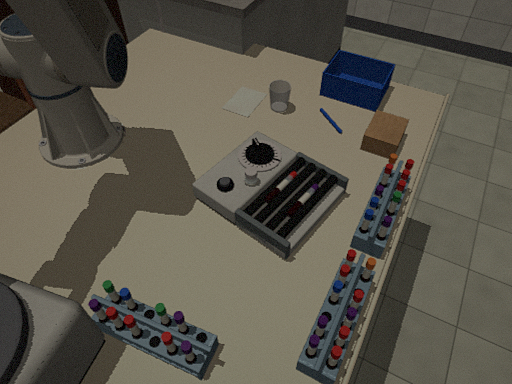

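The top view (at 800 px) shows the dial at about (347,345), with its white mark pointing lower left to about (330,362). The broad line is at about (346,317), the button at (428,363) and the pot at (403,330). The scene view agrees.

```bash
cat > h.py <<'E'
import numpy as np
def ray(f,uv,z):
    K,R,t=f["mtx"],f["R"],f["t"]
    d=R.T@np.linalg.solve(K,[uv[0],uv[1],1.]); c=-R.T@t
    return c+d*(z-c[2])/d[2]
def wristcam(f,s):
    from scipy.spatial.transform import Rotation as Ro
    T=np.eye(4);T[:3,:3]=Ro.from_euler('xyz',s['tcp_rot']).as_matrix();T[:3,3]=s['eef_pos']
    C=np.linalg.inv(T@f["mount"]); return dict(mtx=f["mtx"],R=C[:3,:3],t=C[:3,3])
E
python3 - <<'E'
from h import *; import cv2
f=dict(np.load("top.npz")); k=.64
for n,u,z in (("dial",(347,345),74),("markend",(330,362),94),("line",(346,317),66),("btn",(428,362),85),("pot",(403,330),102),("deckBL",(293,381),60),("deckBR",(447,412),60)):
    print(n,ray(f,np.array(u)*k,z).round(1))
from rig import telemetry,optics
s=telemetry.sense(); print(optics.grab_frame("wrist")["mount"].round(3))
E
```

```text
dial [542.  134.4  74. ]
markend [511.5 159.   94. ]
line [590.5 138.6  66. ]
btn [5.153e+02 1.000e-01 8.500e+01]
pot [564.8  42.1 102. ]
deckBL [481.9 223.1  60. ]
deckBR [435.9 -33.4  60. ]
[[  -0.      -0.952   -0.307   78.447]
 [   1.      -0.      -0.      -0.669]
 [  -0.      -0.307    0.952 -142.805]
 [   0.       0.       0.       1.   ]]
```

>>> play_rows(dp=[[0.64,-0.71,0],[1.28,-1.42,0],[1.92,-2.13,0],[2.56,-2.84,0],[3.2,-3.55,0]], rot=[[0,0,0],[0,0,0],[0,0,0],[0,0,0],[0,0,0]], fingers=0)

```text
clock: 0.57
eef_pos: [288.7, -406.1, 231.0]
tcp_rot: [-3.141, 0.0, 0.356]
contact_force: [0.3, -0.2, 0.0]
opening: 0.294
grasp_force: 0.0
```

>>> play_rows(dp=[[0.64,-0.71,0],[1.28,-1.42,0],[1.92,-2.13,0],[2.56,-2.84,0],[3.2,-3.55,0]], rot=[[0,0,0],[0,0,0],[0,0,0],[0,0,0],[0,0,0]])

```text
clock: 0.98
eef_pos: [359.1, -228.3, 231.3]
tcp_rot: [3.141, -0.0, 0.356]
contact_force: [0.8, -0.8, 0.3]
opening: 0.001
grasp_force: 0.0
```

>>> play_rows(dp=[[0.64,-0.71,0],[1.28,-1.42,0],[1.92,-2.13,0],[2.56,-2.84,0],[3.2,-3.55,0]], rot=[[0,0,0],[0,0,0],[0,0,0],[0,0,0],[0,0,0]])

```text
clock: 1.4
eef_pos: [429.5, -50.4, 231.4]
tcp_rot: [3.141, -0.0, 0.357]
contact_force: [0.9, -0.7, 0.1]
opening: -0.004
grasp_force: 0.0
```

>>> play_rows(dp=[[0.64,-0.71,0],[1.28,-1.42,0],[1.92,-2.13,0],[2.56,-2.84,0],[3.2,-3.55,0]], rot=[[0,0,0],[0,0,0],[0,0,0],[0,0,0],[0,0,0]])

```text
clock: 1.82
eef_pos: [499.8, 127.5, 231.2]
tcp_rot: [3.142, 0.0, 0.357]
contact_force: [1.1, -1.4, 0.4]
opening: 0.0
grasp_force: 0.0
```

>>> play_rows(dp=[[0,0,0],[0,0,0],[0,0,0],[0,0,0],[0,0,0]], rot=[[0,0,-1.15],[0,0,-2.3],[0,0,-3.45],[0,0,-4.6],[0,0,-5.75]])

```text
clock: 2.23
eef_pos: [499.4, 125.6, 231.0]
tcp_rot: [-3.141, 0.0, 0.965]
contact_force: [-0.8, 0.1, -0.2]
opening: -0.001
grasp_force: 0.0
```

>>> play_rows(dp=[[0,0,0],[0,0,0],[0,0,0],[0,0,0],[0,0,0]], rot=[[0,0,-1.15],[0,0,-2.3],[0,0,-3.45],[0,0,-4.6],[0,0,-5.75]])

```text
clock: 2.65
eef_pos: [499.5, 125.4, 231.1]
tcp_rot: [-3.141, 0.0, 1.567]
contact_force: [-0.1, -0.1, 0.5]
opening: 0.0
grasp_force: 0.0
```

>>> play_rows(dp=[[0,0,0],[0,0,0],[0,0,0],[0,0,0],[0,0,0]], rot=[[0,0,-1.15],[0,0,-2.3],[0,0,-3.45],[0,0,-4.6],[0,0,-5.75]])

```text
clock: 3.07
eef_pos: [499.5, 125.4, 231.1]
tcp_rot: [-3.141, -0.0, 2.169]
contact_force: [0.3, 0.5, -0.7]
opening: -0.008
grasp_force: 0.0
```

>>> play_rows(dp=[[0,0,0],[0,0,0],[0,0,0],[0,0,0],[0,0,0]], rot=[[0,0,-1],[0,0,-2],[0,0,-2.85],[0,0,-2.85],[0,0,-2.85]])

```text
clock: 3.48
eef_pos: [499.5, 125.4, 231.1]
tcp_rot: [-3.141, -0.0, 2.459]
contact_force: [0.2, -0.7, 0.7]
opening: -0.002
grasp_force: 0.0
```

Run:
```python
from rig import telemetry, optics, r
import cv2,numpy as np
s=telemetry.sense(); print(s['clock'],s['eef_pos'],s['tcp_rot'],s['opening'],s['qpos'])
f=optics.grab_frame("wrist"); np.savez("w1.npz",pos=s['eef_pos'],rot=s['tcp_rot'],**f)
cv2.imwrite("pics/w1.png",cv2.resize(f["color"][:,:,::-1],(800,600),interpolation=cv2.INTER_CUBIC))
```

```text
3.4833 [499.51647648 125.3590311  231.14257782] [-3.14130092e+00 -1.84673053e-04  2.45883250e+00] -0.0018123369560264313 [ 2.42988631e-01  1.82011139e-01  1.86569365e+00 -3.13272115e-05
  1.09423202e+00 -6.45033190e-01]
```

View pics/w1.png

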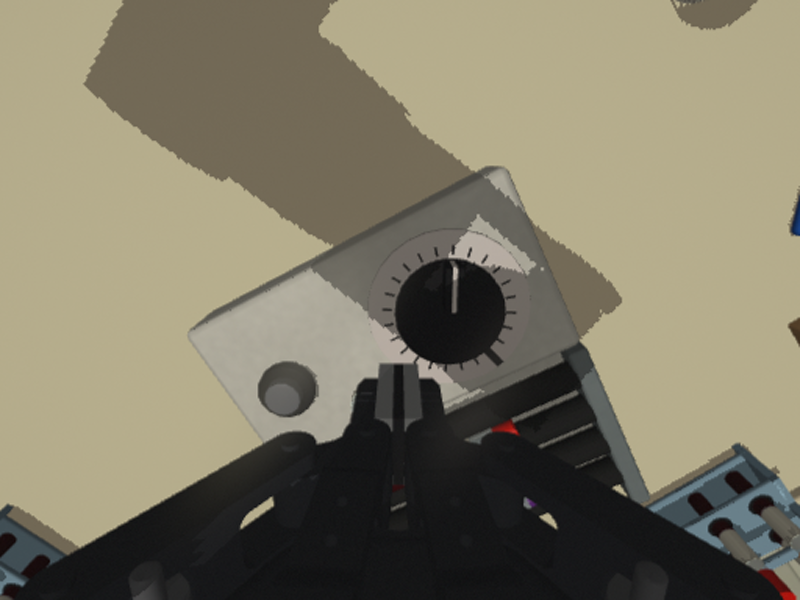

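The wrist view shows the dial disc centred at about (450,311). The white mark along the rib runs from (455,312) to (456,262), the broad line from (489,349) to (501,363), and the button top is at (284,398).

```bash
cat >> h.py <<'E'
def load(n):
    d=dict(np.load(n)); return d,wristcam(d,dict(eef_pos=d['pos'],tcp_rot=d['rot']))
E
python3 - <<'E'
from h import *; import cv2
d,c=load("w1.npz"); g=cv2.resize(cv2.cvtColor(d["color"],cv2.COLOR_RGB2GRAY),(800,600),interpolation=cv2.INTER_CUBIC)
m=(g<45).astype(np.uint8); m[:245]=0;m[372:]=0;m[:,:388]=0;m[:,515:]=0
m=cv2.morphologyEx(m,cv2.MORPH_OPEN,np.ones((13,13)))
m=cv2.morphologyEx(m,cv2.MORPH_CLOSE,cv2.getStructuringElement(cv2.MORPH_ELLIPSE,(41,41)))
k=max(cv2.findContours(m,0,1)[0],key=cv2.contourArea); e=cv2.fitEllipse(k); print(e)
C=ray(c,np.array(e[0])*.64,74);P=lambda u,z:ray(c,np.array(u)*.64,z)
print("C",C, "Cmanual",P((450,311),74))
for n,a,b,z in (("mark",(455,312),(456,262),94),("line",(489,349),(501,363),66)):
    A,B=P(a,z),P(b,z); v=(B-A)[:2]; print(n,A,B,np.linalg.norm(v),np.degrees(np.arctan2(v[1],v[0])), "rel C",[(np.linalg.norm((q-C)[:2]),np.degrees(np.arctan2(*(q-C)[1::-1]))) for q in(A,B)])
print("btn",P((284,398),85))
for z in(0,8): print("tip", P((398,366),231-z))
E
```

```text
((449.8729553222656, 311.7832336425781), (102.79318237304688, 109.32115936279297), 87.73656463623047)
C [543.62302535 137.47830426  74.        ] Cmanual [543.20554307 137.90777371  74.        ]
mark [538.8536664  142.58830347  94.        ] [511.86635061 163.63820323  94.        ] 34.225918451839256 142.04604177725741 rel C [(np.float64(6.989912499544446), np.float64(133.02522388514112)), (np.float64(41.1439753221343), np.float64(140.51964635270264))]
line [588.96205508 141.40767727  66.        ] [604.26874942 141.72898441  66.        ] 15.310066296793824 1.2025352788689352 rel C [(np.float64(45.50898360252684), np.float64(4.953245483937244)), (np.float64(60.79450739507614), np.float64(4.009324462548319))]
btn [516.3641192    3.38270498  85.        ]
tip [492.90408374 130.78451031 231.        ]
tip [495.98882735 128.2761334  223.        ]
```

>>> play_rows(dp=[[0.01,0.05,0.9],[0.02,0.1,1.8],[0.03,0.15,2.7],[0.03,0.2,3.4],[0.03,0.22,3.78]], rot=[[0,0,0],[0,0,0],[0,0,0],[0,0,0],[0,0,0]])

```text
clock: 3.95
eef_pos: [502.5, 132.7, 76.9]
tcp_rot: [-3.138, -0.002, 2.459]
contact_force: [0.2, -0.5, 0.1]
opening: 0.001
grasp_force: 0.0
```

>>> play_rows(dp=[[0,0.05,0],[0,0.1,0],[0,0.15,0],[0,0.2,0],[0,0.2,0]], rot=[[0,0,0],[0,0,0],[0,0,0],[0,0,0],[0,0,0]])

```text
clock: 4.37
eef_pos: [510.2, 139.6, 81.4]
tcp_rot: [3.14, 0.001, 2.461]
contact_force: [-0.5, 0.2, 0.2]
opening: 0.001
grasp_force: 0.1
```

Run:
```python
from rig import telemetry, optics, r
from h import *
import cv2
s=telemetry.sense(); print(s['clock'],s['eef_pos'],s['tcp_rot'],s['contact_force'])
f=optics.grab_frame("wrist"); np.savez("w2.npz",pos=s['eef_pos'],rot=s['tcp_rot'],**f)
cv2.imwrite("pics/w2.png",cv2.resize(f["color"][:,:,::-1],(800,600),interpolation=cv2.INTER_CUBIC))
p=np.array([27,-14.])
for st in(4,6):
  for k in range(1,6):
    t=np.radians(st*k);R=np.array([[np.cos(t),-np.sin(t)],[np.sin(t),np.cos(t)]])
    print(st,k,((R@p-p)/40).round(3))
```

```text
4.3667 [510.23707165 139.58925636  81.40002682] [3.14003667e+00 1.29966290e-03 2.46145250e+00] [-0.52265451  0.16700964  0.20027468]
4 1 [0.023 0.048]
4 2 [0.042 0.097]
4 3 [0.058 0.148]
4 4 [0.07 0.2 ]
4 5 [0.079 0.252]
6 1 [0.033 0.072]
6 2 [0.058 0.148]
6 3 [0.075 0.226]
6 4 [0.084 0.305]
6 5 [0.085 0.384]
```

View pics/w2.png

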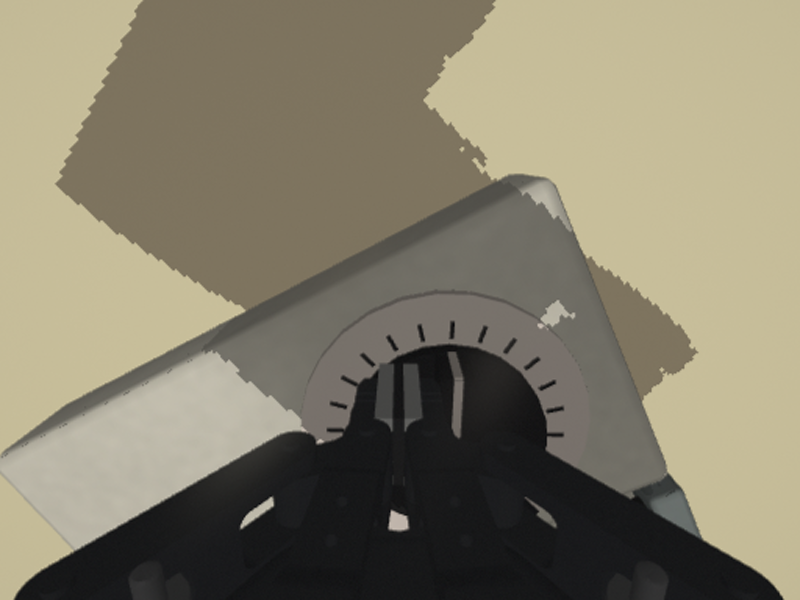

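The wrist view shows the finger down beside the left flank. The tip is at about (398,366) and the rib's white line at (458,355–435), with a few mm of gap. Next I push clockwise along the arc.

>>> play_rows(dp=[[0.047,0.072,0],[0.086,0.148,0],[0.118,0.228,0],[0.14,0.31,0],[0.154,0.395,0]], rot=[[0,0,1],[0,0,2],[0,0,3],[0,0,4],[0,0,5]])

```text
clock: 4.83
eef_pos: [514.0, 155.2, 80.8]
tcp_rot: [-3.141, 0.0, 1.933]
contact_force: [-3.6, -1.8, 3.1]
opening: -0.002
grasp_force: 1.9
```

>>> play_rows(dp=[[0.047,0.072,0],[0.086,0.148,0],[0.118,0.228,0],[0.14,0.31,0],[0.154,0.395,0]], rot=[[0,0,1],[0,0,2],[0,0,3],[0,0,4],[0,0,5]])

```text
clock: 5.25
eef_pos: [526.2, 167.3, 80.7]
tcp_rot: [-3.14, -0.0, 1.409]
contact_force: [-5.0, 4.1, 0.8]
opening: 0.003
grasp_force: 2.2
```

Run:
```python
from rig import telemetry, optics, r
from h import *
import cv2
s=telemetry.sense(); print(s['clock'],s['eef_pos'],s['tcp_rot'],s['contact_force'])
f=optics.grab_frame("wrist"); np.savez("w3.npz",pos=s['eef_pos'],rot=s['tcp_rot'],**f)
cv2.imwrite("pics/w3.png",cv2.resize(f["color"][:,:,::-1],(800,600),interpolation=cv2.INTER_CUBIC))
a=np.pi+0; yaw=s['tcp_rot'][2]; d=s['eef_pos'][:2]-[543,138]
print("p",d@[np.cos(yaw),np.sin(yaw)],d@[np.sin(yaw),-np.cos(yaw)])
```

```text
5.25 [526.19021776 167.32762072  80.657749  ] [-3.14036161e+00 -4.97426466e-04  1.40879867e+00] [-4.96202889  4.14541009  0.83113493]
p 26.232385417499263 -21.31994538250679
```

View pics/w3.png

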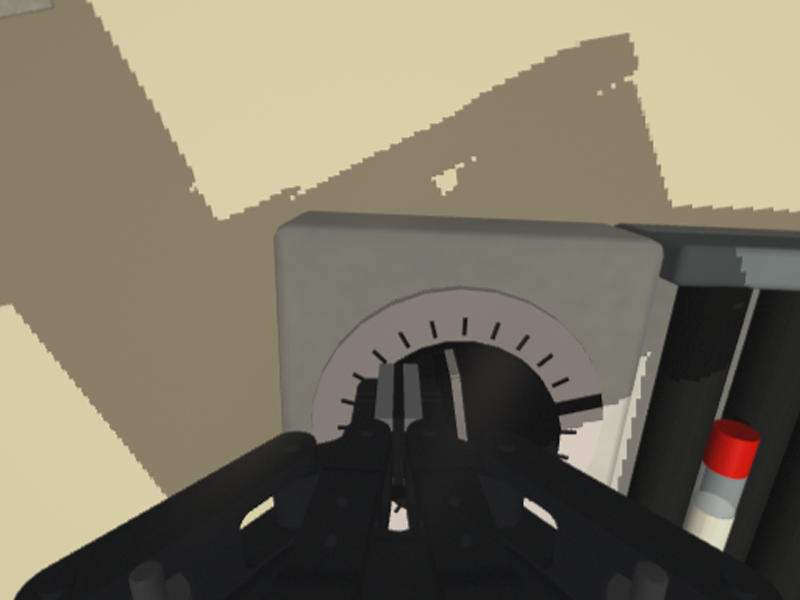

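The wrist view shows the finger in contact and the rib following: white line from (447,350) to (463,437), broad line at about (580,405). I continue the push.

>>> play_rows(dp=[[0.047,0.072,0],[0.086,0.148,0],[0.118,0.228,0],[0.14,0.31,0],[0.154,0.395,0]], rot=[[0,0,1],[0,0,2],[0,0,3],[0,0,4],[0,0,5]])

```text
clock: 5.72
eef_pos: [543.5, 171.4, 80.7]
tcp_rot: [-3.141, -0.001, 0.887]
contact_force: [-2.7, 5.7, -0.5]
opening: -0.0
grasp_force: 2.4
```

>>> play_rows(dp=[[0.047,0.072,0],[0.086,0.148,0],[0.118,0.228,0],[0.14,0.31,0],[0.154,0.395,0]], rot=[[0,0,1],[0,0,2],[0,0,3],[0,0,4],[0,0,5]])

```text
clock: 6.13
eef_pos: [560.7, 166.5, 81.0]
tcp_rot: [-3.14, -0.003, 0.364]
contact_force: [0.2, 5.4, -1.6]
opening: -0.001
grasp_force: 2.5
```

Run:
```python
from rig import telemetry, optics, r
from h import *
import cv2
s=telemetry.sense(); print(s['clock'],s['eef_pos'],s['tcp_rot'],s['contact_force'])
f=optics.grab_frame("wrist"); np.savez("w4.npz",pos=s['eef_pos'],rot=s['tcp_rot'],**f)
cv2.imwrite("pics/w4.png",cv2.resize(f["color"][150:,120:420][:,:,::-1],None,fx=2.5,fy=2.5,interpolation=cv2.INTER_CUBIC))
yaw=s['tcp_rot'][2]; d=s['eef_pos'][:2]-[543,138]
print("p",d@[np.cos(yaw),np.sin(yaw)],d@[np.sin(yaw),-np.cos(yaw)])
```

```text
6.1333 [560.67961455 166.49904256  80.95842726] [-3.14049260e+00 -2.95227707e-03  3.63852153e-01] [ 0.24685455  5.38686079 -1.61888998]
p 26.664329777954908 -20.341526859972753
```

View pics/w4.png

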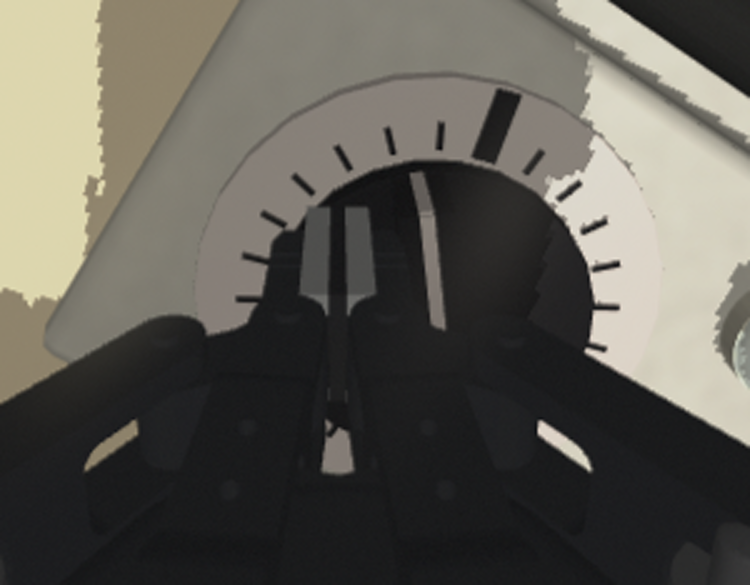

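The crop shows the rib's white line from (438,328) to the top corner (427,214), then down to its base at (418,172). The broad line's centreline runs from (486,160) to (509,92). About 20° remains.

```bash
cat >> h.py <<'E'
def ang(v): return np.degrees(np.arctan2(v[1],v[0]))
def meas(n,pts,sc,off,C):
    d,c=load(n)
    o={}
    for k,(u,z) in pts.items():
        q=ray(c,np.array(u)/sc+off,z); o[k]=q; print(k,q.round(1),"r",np.hypot(*(q-C)[:2]).round(1),"ang",ang((q-C)[:2]).round(1))
    print("mark dir",ang(o['mo']-o['mi']),"line dir",ang(o['lo']-o['li']))
E
python3 - <<'E'
from h import *
C=np.array([543,138,0])
meas("w4.npz",dict(mi=((438,328),94),mo=((427,214),94),mb=((418,172),74),li=((486,160),66),lo=((509,92),66)),2.5,np.array([120,150]),C)
E
```

```text
mi [555.3 142.   94. ] r 12.9 ang 18.0
mo [579.3 154.7  94. ] r 39.9 ang 24.8
mb [580.  154.7  74. ] r 40.5 ang 24.3
li [585.8 138.5  66. ] r 42.8 ang 0.7
lo [603.2 140.6  66. ] r 60.2 ang 2.4
mark dir 28.014222831608105 line dir 6.794504520580483
```

>>> play_rows(dp=[[0.038,0.05,0],[0.072,0.102,0],[0.103,0.156,0],[0.123,0.198,0],[0.142,0.241,0]], rot=[[0,0,0.667],[0,0,1.333],[0,0,2],[0,0,2.5],[0,0,3]])

```text
clock: 6.6
eef_pos: [569.7, 159.2, 81.0]
tcp_rot: [-3.14, -0.003, 0.053]
contact_force: [1.7, 4.7, -0.9]
opening: -0.002
grasp_force: 2.1
```

Run:
```python
from rig import telemetry, optics, r
from h import *
import cv2
s=telemetry.sense(); print(s['clock'],s['eef_pos'],s['tcp_rot'],s['contact_force'])
f=optics.grab_frame("wrist"); np.savez("w5.npz",pos=s['eef_pos'],rot=s['tcp_rot'],**f)
cv2.imwrite("pics/w5.png",cv2.resize(f["color"][170:300,220:370][:,:,::-1],None,fx=4.6,fy=4.6,interpolation=cv2.INTER_CUBIC))
yaw=s['tcp_rot'][2]; d=s['eef_pos'][:2]-[543,135.5]
print("p",d@[np.cos(yaw),np.sin(yaw)],d@[np.sin(yaw),-np.cos(yaw)])
```

```text
6.6 [569.67567528 159.21470343  81.00086497] [-3.14005981e+00 -3.00891455e-03  5.31258416e-02] [ 1.68400588  4.69364949 -0.90970232]
p 27.897311055167474 -22.264744478128314
```

View pics/w5.png

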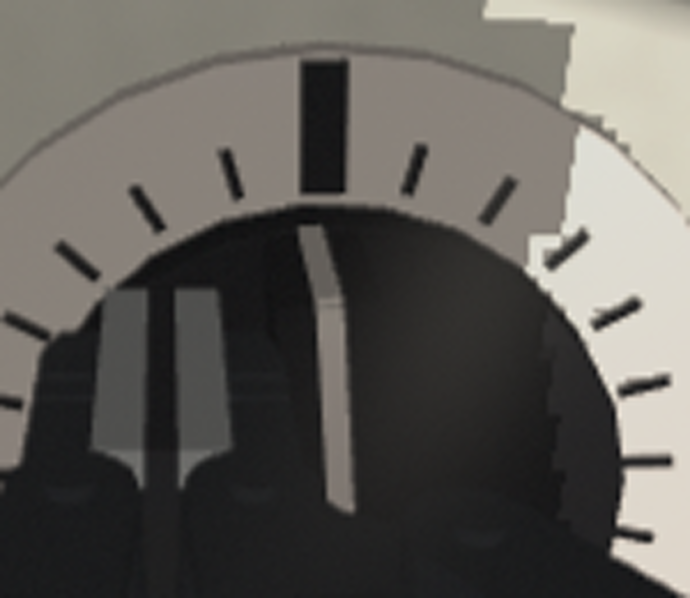

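The crop shows the mark from (342,508) to the corner (330,303), then to its base at (312,228). The broad line runs from (323,193) to (325,62).

Run:
```python
from h import *
for C in ([543,135.5,0],[543,136.5,0]):
  meas("w5.npz",dict(mi=((342,508),94),mo=((330,303),94),mb=((312,228),74),li=((323,193),66),lo=((325,62),66)),4.6,np.array([220,170]),np.array(C))
```

```text
mi [557.3 137.9  94. ] r 14.5 ang 9.3
mo [583.4 141.7  94. ] r 40.9 ang 8.7
mb [583.8 141.5  74. ] r 41.2 ang 8.4
li [585.4 139.3  66. ] r 42.5 ang 5.1
lo [603.  140.7  66. ] r 60.2 ang 4.9
mark dir 8.321062098596608 line dir 4.393049246042917
mi [557.3 137.9  94. ] r 14.4 ang 5.4
mo [583.4 141.7  94. ] r 40.8 ang 7.3
mb [583.8 141.5  74. ] r 41.1 ang 7.0
li [585.4 139.3  66. ] r 42.4 ang 3.8
lo [603.  140.7  66. ] r 60.2 ang 4.0
mark dir 8.321062098596608 line dir 4.393049246042917
```

>>> play_rows(dp=[[0.011,0.015,0],[0.022,0.03,0],[0.033,0.044,0],[0.033,0.044,0]], rot=[[0,0,0.2],[0,0,0.4],[0,0,0.583],[0,0,0.583]])

```text
clock: 6.98
eef_pos: [571.0, 157.1, 80.9]
tcp_rot: [-3.141, -0.003, -0.006]
contact_force: [3.8, 3.7, -0.0]
opening: -0.0
grasp_force: 1.9
```

>>> play_rows(dp=[[0,-0.1,0],[0,-0.25,0],[0,-0.25,-0.5],[0,-0.25,-1],[0,-0.25,-1]], rot=[[0,0,0],[0,0,0],[0,0,0],[0,0,0],[0,0,0]])

```text
clock: 7.4
eef_pos: [571.4, 167.4, 123.2]
tcp_rot: [-3.141, -0.003, -0.006]
contact_force: [0.8, 0.2, 0.5]
opening: -0.001
grasp_force: 0.0
```

Run:
```python
from rig import telemetry, optics, r
from h import *
import cv2
s=telemetry.sense(); print(s['clock'],s['eef_pos'],s['tcp_rot'],s['contact_force'])
f=optics.grab_frame("wrist"); np.savez("w6.npz",pos=s['eef_pos'],rot=s['tcp_rot'],**f)
cv2.imwrite("pics/w6.png",cv2.resize(f["color"][150:300,220:410][:,:,::-1],None,fx=4,fy=4,interpolation=cv2.INTER_CUBIC))
```

```text
7.4 [571.37591694 167.43929004 123.18671945] [-3.14083113 -0.00349605 -0.00640571] [0.79787845 0.19224757 0.50765588]
```

View pics/w6.png

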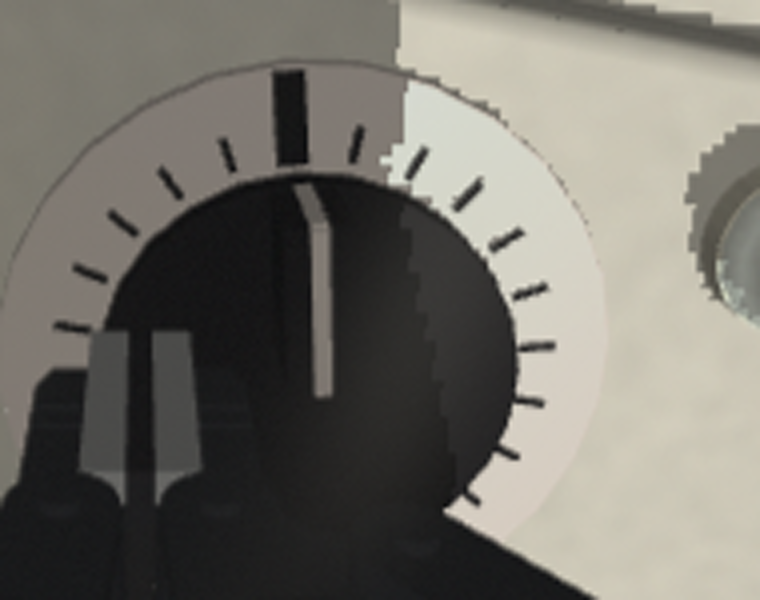

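The crop shows the mark from (323,395) to the corner (320,225), then to its base at (303,185). The broad line runs from (292,163) to (289,71). I also use the tick midpoints to fit the axis.

Run:
```python
from h import *
d,c=load("w6.npz")
t=[(72,327),(90,273),(122,223),(172,184),(227,154),(357,145),(417,163),(468,194),(507,240),(530,291),(537,347),(529,402),(508,453),(472,497)]
q=np.array([ray(c,np.array(u)/4+[220,150],66)[:2] for u in t])
A=np.c_[2*q,np.ones(len(q))]; x=np.linalg.lstsq(A,(q**2).sum(1),rcond=None)[0]; C=np.array([x[0],x[1],0])
print("C",C,"R",np.sqrt(x[2]+x[0]**2+x[1]**2)); a=np.degrees(np.arctan2(q[:,1]-x[1],q[:,0]-x[0])); print(np.mod(a,15).round(1))
meas("w6.npz",dict(mi=((323,395),94),mo=((320,225),94),mb=((303,185),74),li=((292,163),66),lo=((289,71),66)),4,np.array([220,150]),C)
```

```text
C [543.80303827 136.04054555   0.        ] R 46.08332496829412
[3.8 3.9 4.1 4.  4.5 4.6 4.9 5.4 5.1 5.3 5.1 4.9 5.1 5.2]
mi [553.2 136.7  94. ] r 9.4 ang 4.2
mo [584.1 138.5  94. ] r 40.3 ang 3.5
mb [584.1 138.5  74. ] r 40.4 ang 3.5
li [585.7 139.5  66. ] r 42.1 ang 4.8
lo [603.1 140.7  66. ] r 59.5 ang 4.5
mark dir 3.3353421312692304 line dir 3.7383649581431793
```

>>> play_rows(dp=[[0,0,-0.8],[0,0,-1.7],[0,0.4,-2.6],[-0.4,1.2,-2.7],[-0.8,2.0,-2.7]], rot=[[0,0,0],[0,0,0],[0,0,0],[0,0,0],[0,0,0]])

```text
clock: 7.87
eef_pos: [538.3, 87.0, 230.0]
tcp_rot: [-3.141, -0.004, -0.005]
contact_force: [-0.0, -1.0, -1.5]
opening: -0.004
grasp_force: 0.0
```

>>> play_rows(dp=[[-0.4,0.4,0],[-0.7,0.7,0],[-0.7,0.7,0],[-0.7,0.7,0]], rot=[[0,0,0],[0,0,0],[0,0,0],[0,0,0]])

```text
clock: 8.2
eef_pos: [508.5, 58.9, 227.6]
tcp_rot: [3.142, 0.001, -0.009]
contact_force: [-0.8, 0.8, -0.4]
opening: -0.003
grasp_force: 0.0
```

Run:
```python
from rig import telemetry, optics, r
from h import *
import cv2
s=telemetry.sense(); print(s['clock'],s['eef_pos'],s['tcp_rot'],s['contact_force'])
f=optics.grab_frame("wrist"); np.savez("w7.npz",pos=s['eef_pos'],rot=s['tcp_rot'],**f)
cv2.imwrite("pics/w7.png",cv2.resize(f["color"][130:320,120:386][:,:,::-1],None,fx=3,fy=3,interpolation=cv2.INTER_CUBIC))
```

```text
8.2 [508.52768264  58.85958906 227.63406927] [ 3.14154126e+00  8.18163360e-04 -8.62309928e-03] [-0.78354238  0.75729315 -0.41877305]
```

View pics/w7.png

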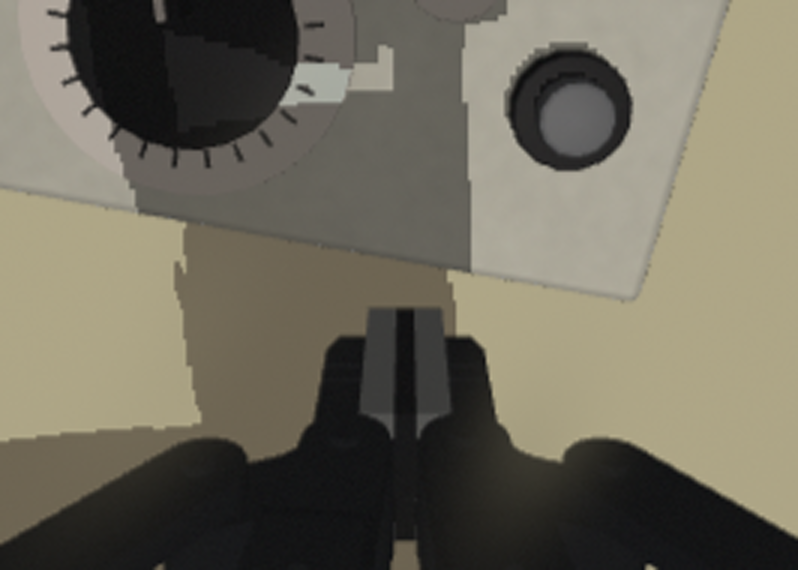

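The view shows the button top at (578,118), diameter about 76 px. The dial is cut off by my crop, so I re-crop the same frame.

Run:
```python
from h import *
import cv2
d,c=load("w7.npz")
cv2.imwrite("pics/w7b.png",cv2.resize(d["color"][85:195,115:250][:,:,::-1],None,fx=5,fy=5,interpolation=cv2.INTER_CUBIC))
for z in(75,80,85,90):
    P=lambda u:ray(c,np.array(u)/3+[120,130],z)
    print(z,P((578,118)).round(1),"diam",np.linalg.norm(P((540,118))-P((616,118))))
print("tip",ray(c,np.array((405,309))/3+[120,130],227.6))
```

```text
75 [515.7  -2.6  75. ] diam 27.004178065391113
80 [516.9  -1.5  80. ] diam 26.547061287791223
85 [ 5.181e+02 -5.000e-01  8.500e+01] diam 26.089944510191337
90 [5.193e+02 5.000e-01 9.000e+01] diam 25.63282773259145
tip [516.56047935  59.09130333 227.6       ]
```

View pics/w7b.png

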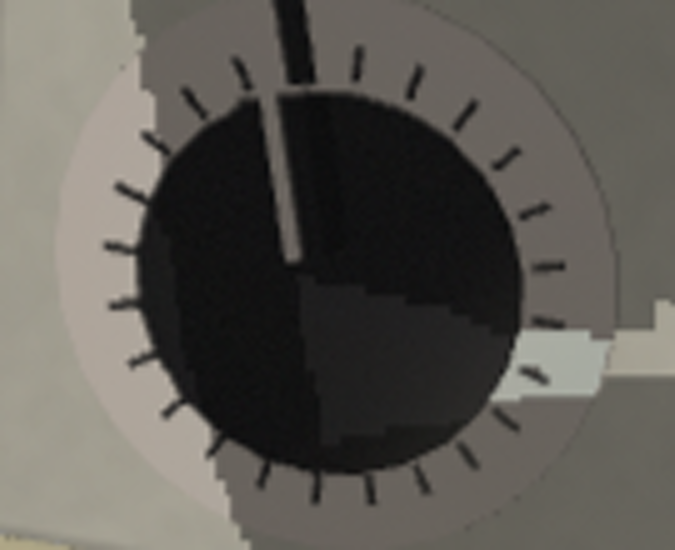

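This crop shows the mark from (293,262) to (267,95), the broad line from (301,84) to (288,0), and all the ticks.

Run:
```python
from h import *
d,c=load("w7.npz")
t=[(240,74),(194,103),(155,142),(131,193),(121,247),(125,305),(143,361),(174,408),(217,447),(263,475),(316,488),(370,489),(423,480),(469,456),(506,419),(535,376),(549,323),(549,267),(536,211),(508,159),(467,115),(416,82),(359,64)]
q=np.array([ray(c,np.array(u)/5+[115,85],66)[:2] for u in t])
A=np.c_[2*q,np.ones(len(q))]; x=np.linalg.lstsq(A,(q**2).sum(1),rcond=None)[0]; C=np.array([x[0],x[1],0])
print("C",C,"R",np.sqrt(x[2]+x[0]**2+x[1]**2)); a=np.degrees(np.arctan2(q[:,1]-x[1],q[:,0]-x[0])); print(np.mod(a,15).round(1),np.mod(a,15).mean())
meas("w7.npz",dict(mi=((293,262),94),mo=((267,95),94),li=((301,84),66),lo=((288,0),66)),5,np.array([115,85]),C)
```

```text
C [544.50282782 136.23855107   0.        ] R 45.801403601118636
[5.2 4.6 4.4 4.5 4.2 4.6 5.1 4.8 5.1 4.5 4.4 4.6 4.8 4.7 4.8 4.4 4.5 4.5
 4.4 4.2 4.2 4.2 4.1] 4.5441036717709204
mi [553. 137.  94.] r 8.6 ang 5.1
mo [583.8 138.9  94. ] r 39.4 ang 3.8
li [585.6 139.8  66. ] r 41.2 ang 5.0
lo [601.7 140.9  66. ] r 57.3 ang 4.7
mark dir 3.4504906392667634 line dir 3.8368334174347245
```

Two views agree that the mark is within about 1° of the line, so the dial is set. Now the button.

>>> play_rows(dp=[[0.12,0.75,0],[0.24,1.5,0],[0.24,1.5,0.9],[0.24,1.5,1.8],[0.24,1.5,2.7]], rot=[[0,0,0],[0,0,0],[0,0,0],[0,0,0],[0,0,0]])

```text
clock: 8.67
eef_pos: [519.7, -0.6, 119.0]
tcp_rot: [-3.141, -0.002, -0.008]
contact_force: [-0.2, -0.1, -0.4]
opening: 0.001
grasp_force: 0.0
```

>>> play_rows(dp=[[0,0,0.2],[0,0,0.35],[0,0,0.5],[0,0,0.6],[0,0,0.6]], rot=[[0,0,0],[0,0,0],[0,0,0],[0,0,0],[0,0,0]])

```text
clock: 9.08
eef_pos: [519.1, -0.7, 96.7]
tcp_rot: [-3.142, -0.001, -0.007]
contact_force: [-0.7, 0.7, 0.5]
opening: 0.001
grasp_force: 0.0
```

>>> play_rows(dp=[[0,0,0.05],[0,0,0.1],[0,0,0.15],[0,0,0.2],[0,0,0.2]], rot=[[0,0,0],[0,0,0],[0,0,0],[0,0,0],[0,0,0]])

```text
clock: 9.5
eef_pos: [518.1, -1.0, 88.0]
tcp_rot: [-3.142, 0.0, -0.008]
contact_force: [-0.1, 0.3, 0.1]
opening: 0.004
grasp_force: 0.0
```

>>> play_rows(dp=[[0,0,0.025],[0,0,0.05],[0,0,0.075],[0,0,0.1],[0,0,0.1]], rot=[[0,0,0],[0,0,0],[0,0,0],[0,0,0],[0,0,0]])

```text
clock: 9.92
eef_pos: [518.1, -1.0, 83.9]
tcp_rot: [3.142, 0.0, -0.008]
contact_force: [0.2, -0.4, -0.1]
opening: 0.001
grasp_force: 0.0
```

>>> play_rows(dp=[[0,0,0.025],[0,0,0.05],[0,0,0.075],[0,0,0.1],[0,0,0.1]], rot=[[0,0,0],[0,0,0],[0,0,0],[0,0,0],[0,0,0]])

```text
clock: 10.33
eef_pos: [518.3, -0.9, 80.0]
tcp_rot: [-3.142, -0.0, -0.008]
contact_force: [-0.3, 0.2, 2.2]
opening: -0.003
grasp_force: 1.2
```

>>> play_rows(dp=[[0,0,0.025],[0,0,0.05],[0,0,0.05],[0,0,0.05]], rot=[[0,0,0],[0,0,0],[0,0,0],[0,0,0]])

```text
clock: 10.67
eef_pos: [518.3, -0.9, 78.1]
tcp_rot: [-3.142, -0.0, -0.008]
contact_force: [-0.7, -0.8, 3.8]
opening: 0.004
grasp_force: 1.8
```

>>> play_rows(dp=[[0,0,0.025],[0,0,0.05],[0,0,0.05],[0,0,0.05]], rot=[[0,0,0],[0,0,0],[0,0,0],[0,0,0]])

```text
clock: 11.0
eef_pos: [518.3, -0.9, 76.1]
tcp_rot: [-3.142, -0.0, -0.008]
contact_force: [-1.4, -1.3, 5.5]
opening: -0.0
grasp_force: 2.4
```

>>> play_rows(dp=[[0,0,0.025],[0,0,0.04],[0,0,0.04],[0,0,0.04]], rot=[[0,0,0],[0,0,0],[0,0,0],[0,0,0]])

```text
clock: 11.33
eef_pos: [518.4, -0.9, 75.7]
tcp_rot: [-3.142, -0.0, -0.008]
contact_force: [-6.2, -0.6, 21.2]
opening: 0.002
grasp_force: 11.0
```

Force jumped to 21 N with the travel stopped, so the button is fully down. I retract straight up, then move clear.

>>> play_rows(dp=[[0,0,-0.15],[0,0,-0.4],[0,0,-1.2],[0,0,-2.1],[0,0,-3]], rot=[[0,0,0],[0,0,0],[0,0,0],[0,0,0],[0,0,0]])

```text
clock: 11.75
eef_pos: [517.3, -0.9, 195.4]
tcp_rot: [-3.142, 0.002, -0.008]
contact_force: [-0.1, 0.6, 0.3]
opening: 0.006
grasp_force: 0.0
```

>>> play_rows(dp=[[-0.3,0,-0.3],[-0.6,0,-0.6],[-1,0,-1],[-1,0,-1],[-1,0,-1]], rot=[[0,0,0],[0,0,0],[0,0,0],[0,0,0],[0,0,0]])

```text
clock: 12.17
eef_pos: [478.5, -0.6, 235.2]
tcp_rot: [-3.142, -0.002, -0.008]
contact_force: [-0.5, 0.4, -0.2]
opening: -0.0
grasp_force: 0.0
```

Run:
```python
from rig import telemetry, optics
import cv2,numpy as np
s=telemetry.sense(); print(s['clock'],s['eef_pos'],s['contact_force'])
f=optics.grab_frame("wrist"); np.savez("w8.npz",pos=s['eef_pos'],rot=s['tcp_rot'],**f)
cv2.imwrite("pics/w8.png",cv2.resize(f["color"][:,:,::-1],(800,600),interpolation=cv2.INTER_CUBIC))
```

```text
12.1667 [478.45758483  -0.60143026 235.22156945] [-0.4715035   0.40926371 -0.17788951]
```

View pics/w8.png

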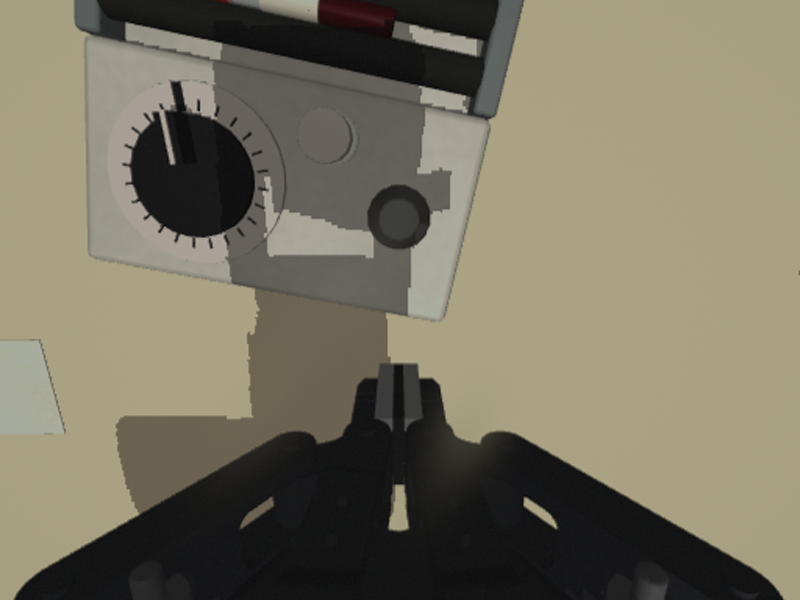

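The final view shows the mark at (163,112)–(173,163), still in line with the broad line at (178,95). The button is clear at (398,215), and the pot at (326,135) and the tube stand where they were.

```bash
python3 -c "
from rig import r
print(r.sign_off())"
```

```text
the job is handed in; nothing more can be done
None
```

The dial mark is lined up with the broad line to within about 1°. After that I pressed the start button fully down (21 N against its stop) and released it. Pot and nearest tube look undisturbed, and the job was handed in at about 12 s.

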